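Lay the standing birch blocks down in their tray

ROBOT

A 6-joint arm with a two-finger parallel gripper is mounted at the origin on the work surface. World frame = base frame: x ahead of the robot, y to its left, z up, the work surface at z = 0. Lengths are in m, angles in rad, forces in N, time in s.
With the tool pointing down it reaches from about 0.325 to 0.9 m from the base axis. Payload 6.1 kg.
Tool frame: the origin (TCP) lies on the centre line of the jaws, within the pads' length; the fingertips stand 14 mm ahead of it and the grasp point (between the pads) lies 5 mm behind it; z points along the fingers, y is the direction in which the jaws open and shut (so a half turn about z gives the same grasp; the last joint's range is limited). The gripper opens to 87 mm and grips with 3 to 60 N. Pads are 19 mm wide; open, the fingers measure 117 mm over their backs; the gripper's body (75 mm by 190 mm) begins 51 mm behind the grasp point.
Start: joints at [1.176, 0.22, 1.526, -0, 1.395, -0.126], TCP at [0.166, 0.603, 0.237] pointing down, gripper open.
Joint ranges: [-2.98, 2.98], [-0.91, 2.08], [0.09, 2.57], [-1.24, 4.39], [0.2, 2.65], [-2.68, 2.68]. Speed limits (rad/s): [2.57, 2.57, 3.01, 3.14, 3.14, 3.14].

INTERFACE

Orientations are given as a unit quaternion [w, x, y, z].
In Python, from rig import status, vision, job gives the robot as it stands.
- The arm moves only by the tool send_rows, never from a script. Its arguments are lists of equal length, an entry for each row: "offset": the shift along the tool's x, y, z in mm, a list of three; "roll": the turn about the tool's z in rad; "fingers": the closure, from 0 (fully open) to 1 (shut). In form: {"offset": [[tx, ty, tz], ...], "roll": [roll, ...], "fingers": [fingers, ...]}. A call has 1 to 20 rows; each row is the pose to reach, as a shift and turn from the pose commanded when the call began, along the tool's axes at that moment; what a row does not reach only later rows make up. A row lasts 1/12 s, in which the tool goes at most 41.7 mm and 7.16 degrees, less where a joint would pass 70% of its speed; a pose out of reach is approached as far as the arm can. A call with a gripper value outside its range is refused whole. The fingers move at their own pace and stop on an object; "newtons" is the grip in N (left out, the last holds). Time passes only in rows, so rows that repeat a pose let the fingers close. It gives the time, the measured TCP pose, the force and the opening at its end, in the units of the state.
- status.observe(): the state, without advancing time (a new reading comes with each control period).
- vision.get_image(name): name is "side" or "top"; returns a dict with "pixels" (420x560x3 uint8, blue, green, red), "depth" (420x560 float32, m along the optical axis (not along the pixel's ray), 0 where there is no reading), "K" (3x3 intrinsics, pixels), "eye" and "rotation" of the camera in the world. Camera axes: x right, y down, z forward; pixel columns grow to the right and rows downward; lengths in m; the calibration is good to about 2 mm. A picture is of the moment at which its call begins.
- job.hand_in(): hands the job in, once; it reports no verdict.
The state is a dict: "time": time; "q": joint angles; "joint_velocities": joint speeds; "effort": joint torques, N m; "ee_pos": TCP position; "tcp_rot": TCP orientation; "force": force on the tool from outside, world axes, zero at the start; "moment": the same for the moment, N m; "finger_gap": opening from 0.0 (shut) to 1.0 (fully open).
Only numpy, scipy, OpenCV 4.12 (cv2) and the standard library are available. Lean on these libraries where they do the work, as an engineer would, in place of code of your own. Each camera call takes 0.05 s, during which the arm holds its last target.

TASK

Two of the three birch blocks in the tray are still standing on end: push each of them over with a fingertip high up on it, so that it falls along its own outline and ends lying flat and wholly inside that outline. Only push: do not grip, pick up or carry the blocks, and leave the square block that already lies in its place, the glass canister and the puzzle dial where they are.

Things in the scene. Friction and masses are not known exactly. Their poses are not given: they have to be found in the camera images.
- unit_block: wide birch block, 70 x 35 x 140 mm, about 0.2 kg, standing on end. Origin: centre of its foot end; z runs up its 140 mm length, x along its 70 mm width, y along its 35 mm thickness. It stands across the left (tray +y) end line of its outline, a 70 mm face (square within 3 degrees) to the outline's middle, and falls that way by itself once leaned past 14 degrees over that foot edge.
- unit_top (a point): centre of the wide block's top end, 140 mm from its foot end; axes as the wide block.
- unit_place (a point): centre of the wide block's outline, on the tray's floor (6 mm above the shelf). Axes as the tray's: y along the outline's length, x across it, z up. A dark rectangle painted in a 4 mm line: 184 x 104 mm within the line, 192 x 112 mm over it.
- pillar_block: slim birch block, 35 x 35 x 140 mm, about 0.1 kg, standing on end. Origin: centre of its foot end; z runs up its 140 mm length, x and y are normal to its sides. It stands across the right (tray -y) end line of its outline, its y side (square within 3 degrees) to the outline's middle, so it must fall the opposite way to the wide block; it too falls once leaned past 14 degrees.
- pillar_top (a point): centre of the slim block's top end, 140 mm from its foot end; axes as the slim block.
- pillar_place (a point): centre of the slim block's outline, on the tray's floor (6 mm above the shelf). Axes as the tray's: y along the outline's length, x across it, z up. Dark rectangle painted in a 4 mm line: 184 x 69 mm within the line, 192 x 77 mm over it.
- tray: fixed tray: 6 mm laminate floor with three painted outlines, wooden rim 8 mm wide, 12 mm high. Origin on the shelf between the two long outlines; spans -128 to 212 mm in its x, -130 to 130 mm in its y. Wide block's outline centred at x = -60 mm, slim block's at 44.5 mm, square block's at 143 mm, all at y = 0.
- half_block: square birch block, 70 x 70 x 35 mm, that already lies flat in its place in the tray; leave it. Origin: centre of its underside.
- canister: empty glass canister, 94 mm across, 135 mm high with its shut hinged lid, loose on the shelf beside the tray's left (+y) edge; leave it. Origin: centre of its underside.
- puzzle_dial: round plastic puzzle dial, 128 mm across, 55 mm high with its knob, loose on the shelf beside the tray's right (-y) edge; leave it. Origin: centre of its underside.
There are look-alikes about, which are no part of the job. What is shaped like the unit_block but green or pink is not meant.

How it is judged:
At the end, for the whole second after the job is handed in: Wide and slim block lie flat (wide one on a broad face), at rest, inside or on the line of their own outlines (centre of each end face within 96 mm along and 21 mm across from the outline's centre); square block moved under 12 mm; canister and puzzle dial under 20 mm (y of unit_block in the frame of unit_place between -0.096 and 0.096 m and x of unit_block in the frame of unit_place between -0.021 and 0.021 m and y of unit_top in the frame of unit_place between -0.096 and 0.096 m and x of unit_top in the frame of unit_place between -0.021 and 0.021 m and angle between unit_block's own z axis and vertical between 1.5 and 1.64 rad and height (world z) of each of unit_block, pillar_block below 0.03 m and linear speed of each of unit_block, pillar_block below 0.02 m/s and y of pillar_block in the frame of pillar_place between -0.096 and 0.096 m and x of pillar_block in the frame of pillar_place between -0.021 and 0.021 m and y of pillar_top in the frame of pillar_place between -0.096 and 0.096 m and x of pillar_top in the frame of pillar_place between -0.021 and 0.021 m and angle between pillar_block's own z axis and vertical between 1.5 and 1.64 rad and distance of half_block from where it was at the start of the episode below 0.012 m and distance of each of canister, puzzle_dial from where it was at the start of the episode below 0.02 m); the robot touches nothing.
It fails at once if a standing block is picked up: its foot end comes more than 40 mm above the height at which it lies (height (world z) of any of unit_block, pillar_block above 0.064 m).
It fails at once if a standing block is pinched or rammed: the fingers bear on it with more than 12 N (contact force between the fingers and unit_block above 12 N or contact force between the fingers and pillar_block above 12 N).
It fails at once if a block that still stands is pushed in its lower half ((angle between unit_block's own z axis and vertical below 0.1 rad and contact force between the fingers and unit_block above 0.3 N and height (world z) of the grasp point below 0.08 m) or (angle between pillar_block's own z axis and vertical below 0.1 rad and contact force between the fingers and pillar_block above 0.3 N and height (world z) of the grasp point below 0.08 m)).
It fails at once if a block is pushed with the arm or the gripper's body instead of the fingers (contact force between the arm and unit_block above 1 N or contact force between the arm and pillar_block above 1 N).
It fails at once if the square block is moved by more than 12 mm, or the canister or the puzzle dial by more than 20 mm (distance of half_block from where it was at the start of the episode above 0.012 m or distance of any of canister, puzzle_dial from where it was at the start of the episode above 0.02 m).
It also fails if it takes over 38 s, if anything falls off the work surface, if the arm or the gripper's body presses on something with over 40 N, if the wrist force passes 120 N, or if a joint passes its speed limit or range.

## Working session

There is one attempt and no reset: what is moved stays moved. The work goes in short steps, Python scripts to look and compute and a tool call to move; the robot and the scene stay as the last step left them, time stands still between calls to the robot, and variables do not carry over. Pictures are saved under pics/ and viewed, and the job is handed in when it is done.

Besides the shell and the picture viewer there is one more tool, called after ">>>" by a JSON object that holds its "method" and its "body". send_rows: Moves the arm, as the interface text tells. Its arguments: {"type":"object","properties":{"offset":{"type":"array"},"roll":{"type":"array"},"fingers":{"type":"array"},"newtons":{"type":"number"}},"required":["offset","roll","fingers"]}

```bash
mkdir -p pics; ls; cat > h.py <<'E'
import sys; sys.path.insert(0,'.')
import numpy as np, cv2
from rig import status, vision, job
def grab(n,f=None):
    d=vision.get_image(n)
    if f: cv2.imwrite('pics/'+f,d['pixels'])
    np.savez('pics/'+n+'.npz',**{k:np.array(v) for k,v in d.items()})
    return d
def cloud(d):
    K=np.array(d['K']);z=d['depth'];h,w=z.shape
    u,v=np.meshgrid(np.arange(w),np.arange(h))
    p=np.stack([(u-K[0,2])/K[0,0]*z,(v-K[1,2])/K[1,1]*z,z],-1)
    P=p@np.array(d['rotation']).T+np.array(d['eye'])
    P[z==0]=np.nan
    return P
E
python3 - <<'E'
from h import *
print(status.observe())
for n in('side','top'):
    d=grab(n,n+'0.png'); print(n,d['eye'],d['rotation'],d['K'])
E
```

```text
pics
{'time': 0.0, 'q': array([ 1.17591697e+00,  2.21213690e-01,  1.52762119e+00, -3.06258473e-05,
        1.39466966e+00, -1.26129741e-01]), 'joint_velocities': array([-0.00058222, -0.00050287,  0.00106047, -0.00072601, -0.0005751 ,
       -0.0015541 ]), 'effort': array([ 3.79818652e-03, -4.94595194e+01, -3.87389195e+01,  7.02748471e-02,
        5.71229425e-02, -1.88181843e-04]), 'ee_pos': array([0.16575645, 0.6020076 , 0.23543958]), 'tcp_rot': array([-2.31655658e-04,  1.33968046e-01,  9.90985191e-01, -9.27572468e-04]), 'force': array([-1.04573236,  0.00696029,  0.71441967]), 'moment': array([ 0.01792291, -0.00011902, -0.00155606]), 'finger_gap': 1.0008969027656227}
side [0.2839045  0.82190245 0.69546937] [ 0.07848994 -0.16478565  0.87282745 -0.45261159] [[485.73127138   0.         279.97354292]
 [  0.         485.73127138 204.92991083]
 [  0.           0.           1.        ]]
top [0.47671634 0.06504551 1.19887518] [-0.03664184  0.71132471 -0.70134232  0.02816897] [[460.58448769   0.         282.15706819]
 [  0.         460.58448769 206.43925056]
 [  0.           0.           1.        ]]
```

View pics/side0.png

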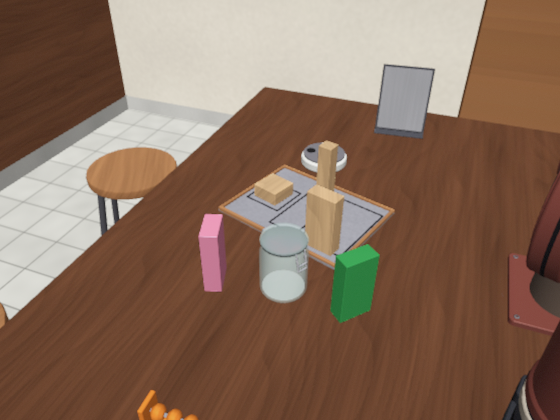

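View pics/top0.png

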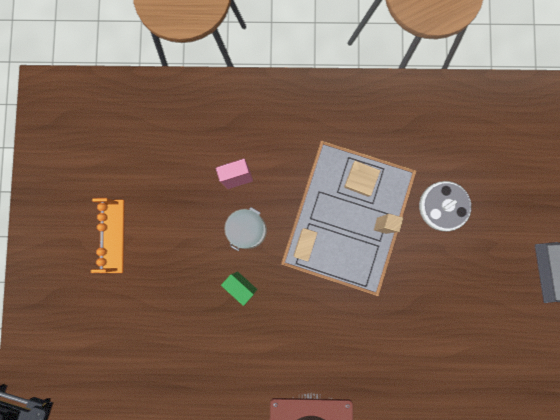

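```bash
cat >> h.py <<'E'
from scipy.spatial.transform import Rotation as R
_old=cloud
def cloud(d):
    d=dict(d); q=np.array(d['rotation'])
    if q.size==4: d['rotation']=R.from_quat(q[[1,2,3,0]]).as_matrix()
    return _old(d)
def rect(P,mask):
    pts=P[mask][:,:2]; 
    (c,s,a)=cv2.minAreaRect((pts*1000).astype(np.float32)); return np.round(c,1),np.round(s,1),round(a,1)
E
python3 - <<'E'
from h import *
d=dict(np.load('pics/top.npz')); P=cloud(d); im=d['pixels']
hsv=cv2.cvtColor(im,cv2.COLOR_BGR2HSV)
for n,(u0,u1,v0,v1),zr in [('unit',(285,330,220,270),(.14,.155)),('pillar',(365,410,205,240),(.14,.155)),('half',(335,390,150,205),(.035,.047)),('can',(215,275,200,260),(.12,.15)),('dial',(415,475,175,235),(.01,.07)),('greentop',(215,260,265,310),(.1,.2))]:
    m=np.zeros(im.shape[:2],bool); m[v0:v1,u0:u1]=1
    m&=(P[...,2]>zr[0])&(P[...,2]<zr[1])
    print(n,m.sum(), np.nanmedian(P[m][:,2]) if m.any() else '', rect(P,m) if m.sum()>3 else '')
# tray floor: grey low saturation
m=np.zeros(im.shape[:2],bool); m[140:298,280:418]=1
m&=(P[...,2]>.000)&(P[...,2]<.02)&(hsv[...,1]<70)&(hsv[...,2]>80)
n,l,st,c=cv2.connectedComponentsWithStats(m.astype(np.uint8)); 
print('floor',np.nanmedian(P[m][:,2]),rect(P,cv2.morphologyEx(m.astype(np.uint8),cv2.MORPH_OPEN,np.ones((3,3)))>0))
big=cv2.resize(im[130:310,200:480],None,fx=2.85,fy=2.85,interpolation=cv2.INTER_CUBIC); cv2.imwrite('pics/crop0.png',big)
d=dict(np.load('pics/side.npz')); cv2.imwrite('pics/crop1.png',cv2.resize(d['pixels'][130:330,190:400],None,fx=2.9,fy=2.9,interpolation=cv2.INTER_CUBIC))
E
```

```text
unit 464 0.14518694116831576 (array([487.6,  23.7]), array([34.7, 70. ]), 72.2)
pillar 239 0.14494472606113828 (array([ 540.7, -176.7]), array([35.8, 34.9]), 74.4)
half 754 0.04052956544647157 (array([ 659.3, -123.6]), array([69.6, 70.9]), 69.5)
can 1224 0.13233456345422334 (array([523.1, 166.3]), array([90.3, 91.4]), 24.9)
dial 1975 0.029770320540666306 (array([ 592.9, -339.1]), array([126.3, 127.8]), 36.7)
greentop 534 0.13885662690071254 (array([383. , 178.2]), array([70.1, 35.7]), 49.5)
floor 0.005419563542718553 (array([562. , -92.6]), array([247.1, 325.9]), 72.8)
```

View pics/crop0.png

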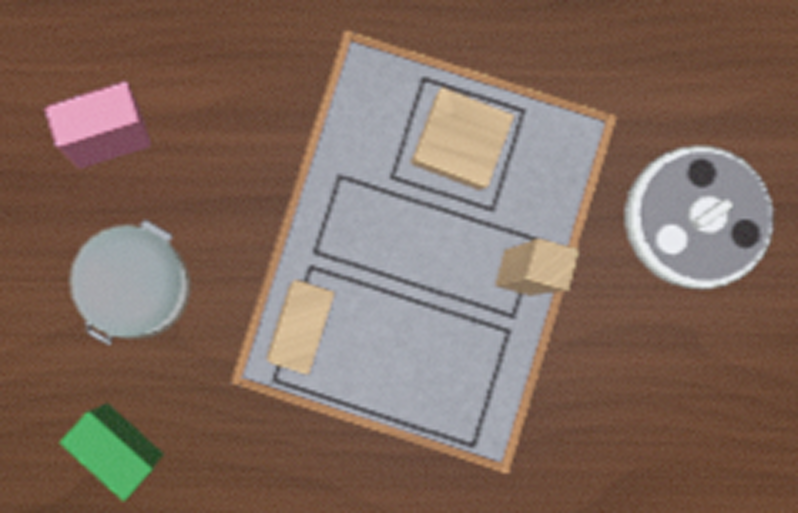

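View pics/crop1.png

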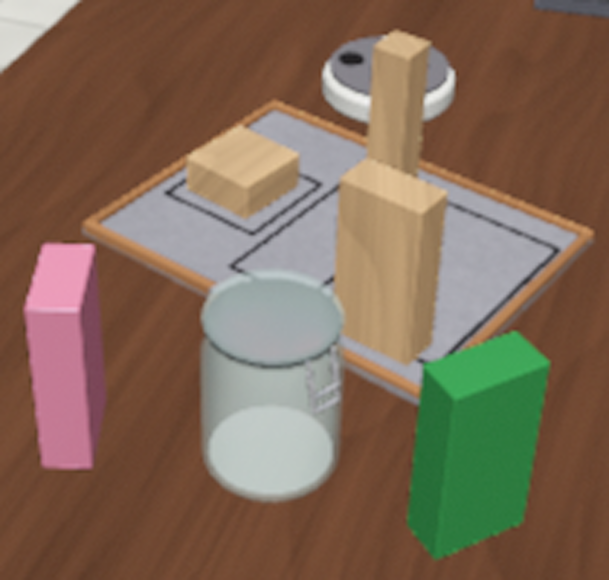

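The birch wide block is at top px (305,245), side px (323,220). The green block (top px 238,288) and the pink one (233,172) have the same shape, so they are only look-alikes. The slim block is at top px (388,224). The block tops measure 0.145 m high and 70x35 and 35x35 mm, which fits the description. Next I'll fit the tray pose and plan the first move.

```bash
cat >> h.py <<'E'
from scipy.optimize import least_squares
def fit_tray(d):
    P=cloud(d); im=d['pixels']; g=cv2.cvtColor(im,cv2.COLOR_BGR2GRAY)
    m=(g<95)&(np.abs(P[...,2]-.006)<.006)&np.isfinite(P[...,2])
    X=P[...,:2][m]
    def tf(p,X):
        c,s=np.cos(p[2]),np.sin(p[2]); return (X-p[:2])@np.array([[c,-s],[s,c]])
    p0=np.array([.522,-.080,np.radians(-17.4)])
    L=tf(p0,X); X=X[(L[:,0]>-.118)&(L[:,0]<.2)&(abs(L[:,1])<.118)]
    R_=[(-.060,.054,.094),(.0445,.0365,.094),(.143,.054,.054)]
    def res(p):
        L=tf(p,X); D=[]
        for cx,a,b in R_:
            q=np.abs(L-[cx,0])-[a,b]
            out=np.hypot(*np.maximum(q,0).T); D.append(np.abs(out+np.minimum(q.max(1),0)))
        return np.min(D,0)
    r=least_squares(res,p0,loss='soft_l1',f_scale=.003)
    return r.x,len(X),np.median(res(r.x))
def axes():
    s=status.observe();q=s['tcp_rot'];return s,R.from_quat(q[[1,2,3,0]]).as_matrix()
def plan(xyz,heading):
    s,M=axes(); o=M.T@(np.array(xyz)-s['ee_pos'])*1000
    h=np.arctan2(M[1,0],M[0,0]); r=-(np.radians(heading)-h); r=(r+np.pi)%(2*np.pi)-np.pi
    print('t',round(s['time'],2),'tcp',s['ee_pos'].round(4),'heading',np.degrees(h).round(1),'offset',o.round(1),'roll',round(r,3),'tilt z',M[:,2].round(3))
E
python3 - <<'E'
from h import *
d=dict(np.load('pics/top.npz')); p,n,r=fit_tray(d); print(p.round(4),np.degrees(p[2]),n,r)
c,s=np.cos(p[2]),np.sin(p[2]);M=np.array([[c,-s],[s,c]])
for n,x in(('unit',[.4876,.0237]),('pillar',[.5407,-.1767]),('half',[.6593,-.1236])): print(n,((np.array(x)-p[:2])@M).round(4))
u=np.array([np.sin(np.radians(17.6)),np.cos(np.radians(17.6))])
plan([*(np.array([.4876,.0237])+.0575*u),.2354],72.4)
E
```

```text
[ 0.5218 -0.0801 -0.3006] -17.22526678937041 317 0.0006585781565948204
unit [-0.0634  0.089 ]
pillar [ 0.0467 -0.0867]
half [ 0.1442 -0.0008]
t 0.1 tcp [0.1658 0.6021 0.2355] heading 164.6 offset [-466.1 -414.7    0.8] roll 1.609 tilt z [-0.001 -0.002 -1.   ]
```

>>> {"method": "send_rows", "body": {"offset": [[-466, -415, 0], [-466, -415, 0], [-466, -415, 0], [-466, -415, 0], [-466, -415, 0], [-466, -415, 0], [-466, -415, 0], [-466, -415, 0], [-466, -415, 0], [-466, -415, 0], [-466, -415, 0], [-466, -415, 0], [-466, -415, 0], [-466, -415, 0], [-466, -415, 0], [-466, -415, 0], [-466, -415, 0], [-466, -415, 0], [-466, -415, 0], [-466, -415, 0]], "roll": [1.61, 1.61, 1.61, 1.61, 1.61, 1.61, 1.61, 1.61, 1.61, 1.61, 1.61, 1.61, 1.61, 1.61, 1.61, 1.61, 1.61, 1.61, 1.61, 1.61], "fingers": [1, 1, 1, 1, 1, 1, 1, 1, 1, 1, 1, 1, 1, 1, 1, 1, 1, 1, 1, 1], "newtons": 10}}

```text
time: 1.77
ee_pos: [0.5043, 0.08, 0.2364]
tcp_rot: [-0.0, 0.807, 0.591, -0.0]
force: [-0.5, 0.5, -0.3]
finger_gap: 0.006
```

```bash
python3 - <<'E'
from h import *
grab('side','side1.png')
u=np.array([np.sin(np.radians(17.6)),np.cos(np.radians(17.6))])
plan([*(np.array([.4876,.0237])+.0575*u),.135],72.4)
E
```

```text
t 1.82 tcp [0.5045 0.08   0.2365] heading 72.5 offset [ -1.3   1.  101.5] roll 0.001 tilt z [-0.  0. -1.]
```

View pics/side1.png

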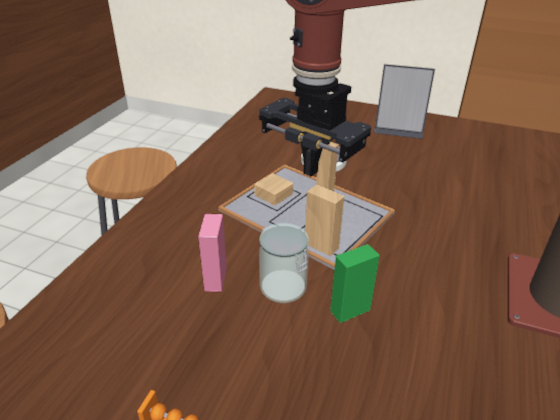

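```bash
python3 - <<'E'
from h import *
d=dict(np.load('pics/side.npz')); q=d['rotation'];M=R.from_quat(q[[1,2,3,0]]).as_matrix()
for X in([.5045,.08,.2225],[.4876,.0237,.146],[.503,.08,.121]):
    p=M.T@(np.array(X)-d['eye']); print(X,(d['K']@p/p[2])[:2])
P=cloud(d); print(P[160,312],P[172,312],P[145,320])
E
```

```text
[0.5045, 0.08, 0.2225] [309.26498105 172.94363502]
[0.4876, 0.0237, 0.146] [324.08028672 193.30808644]
[0.503, 0.08, 0.121] [307.57549833 216.87497198]
[0.49627515 0.09501981 0.26002789] [0.4972678  0.08709818 0.23023911] [0.47586799 0.12242277 0.30804744]
```

The projected fingertip (309,173) matches the picture, so the gripper is over the gap between the canister and the wide block. Descending.

>>> {"method": "send_rows", "body": {"offset": [[-1, 1, 35], [-1, 1, 70], [-1, 1, 95], [-1, 1, 101], [-1, 1, 101], [-1, 1, 101]], "roll": [0, 0, 0, 0, 0, 0], "fingers": [1, 1, 1, 1, 1, 1]}}

```text
time: 2.32
ee_pos: [0.5062, 0.078, 0.1367]
tcp_rot: [0.0, 0.807, 0.591, 0.0]
force: [-0.9, -0.2, 0.6]
finger_gap: 0.005
```

```bash
python3 - <<'E'
from h import *
for n in('side','top'):
    d=grab(n,n+'2.png')
cv2.imwrite('pics/crop2.png',cv2.resize(dict(np.load('pics/side.npz'))['pixels'][100:320,190:420],None,fx=2.6,fy=2.6))
plan([.4876,.0237,.135],72.4)
E
```

```text
t 2.42 tcp [0.5073 0.0778 0.1379] heading 72.4 offset [-57.5  -2.4   2.9] roll -0.0 tilt z [ 0.004 -0.    -1.   ]
```

View pics/crop2.png

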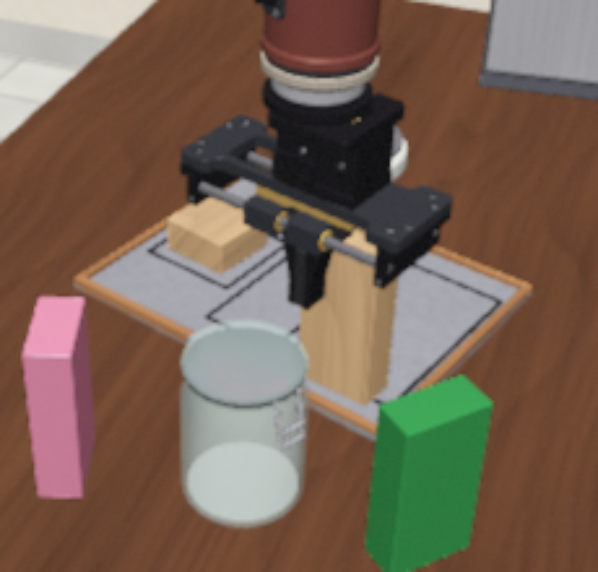

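The fingertip is in the gap, beside the wide block's outer face and clear of the canister. Pushing slowly.

>>> {"method": "send_rows", "body": {"offset": [[-8, -2, 2], [-16, -2, 2], [-21, -2, 2], [-24, -2, 2], [-26, -2, 2], [-28, -2, 2], [-30, -2, 2], [-32, -2, 2], [-34, -2, 2], [-36, -2, 2], [-38, -2, 2], [-40, -2, 2], [-42, -2, 2]], "roll": [0, 0, 0, 0, 0, 0, 0, 0, 0, 0, 0, 0, 0], "fingers": [1, 1, 1, 1, 1, 1, 1, 1, 1, 1, 1, 1, 1]}}

```text
time: 3.5
ee_pos: [0.491, 0.0379, 0.1335]
tcp_rot: [-0.0, 0.807, 0.59, -0.0]
force: [0.1, 0.3, -0.4]
finger_gap: 0.004
```

```bash
python3 - <<'E'
from h import *
for n in('side','top'):
    d=grab(n,n+'3.png')
cv2.imwrite('pics/crop3.png',np.hstack([cv2.resize(dict(np.load('pics/'+n+'.npz'))['pixels'][a:a+180,b:b+180],(400,400)) for n,a,b in(('side',120,220),('top',130,240))]))
plan([.4876,.0237,.135],72.4)
E
```

```text
t 3.6 tcp [0.4909 0.0378 0.1335] heading 72.3 offset [-14.4   1.1  -1.5] roll -0.001 tilt z [-0. -0. -1.]
```

View pics/crop3.png

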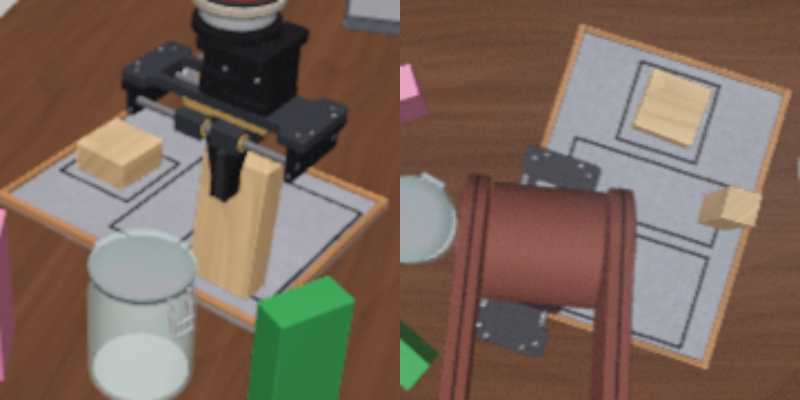

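The wide block is leaning about 6 degrees and sits square to the push. Carrying on past the balance point, then stopping.

>>> {"method": "send_rows", "body": {"offset": [[-2, 0, 0], [-4, 0, 0], [-6, 0, 0], [-8, 0, 0], [-10, 0, 0], [-12, 0, 0], [-14, 0, 0], [-16, 0, 0], [-18, 0, 0], [-20, 0, 0], [-22, 0, 0], [-24, 0, 0], [-26, 0, 0], [-26, 0, 0], [-26, 0, 0], [-26, 0, 0]], "roll": [0, 0, 0, 0, 0, 0, 0, 0, 0, 0, 0, 0, 0, 0, 0, 0], "fingers": [1, 1, 1, 1, 1, 1, 1, 1, 1, 1, 1, 1, 1, 1, 1, 1]}}

```text
time: 4.93
ee_pos: [0.4832, 0.0133, 0.1335]
tcp_rot: [-0.0, 0.807, 0.59, 0.0]
force: [0.7, -0.3, -0.8]
finger_gap: 0.008
```

```bash
python3 - <<'E'
from h import *
for n in('side','top'):
    d=grab(n,n+'4.png')
cv2.imwrite('pics/crop4.png',np.hstack([cv2.resize(dict(np.load('pics/'+n+'.npz'))['pixels'][a:a+180,b:b+180],(400,400)) for n,a,b in(('side',120,220),('top',130,240))]))
plan([.4876,.0237,.135],72.4)
E
```

```text
t 5.03 tcp [0.4832 0.0133 0.1336] heading 72.4 offset [11.2  1.1 -1.4] roll -0.001 tilt z [ 0.  0. -1.]
```

View pics/crop4.png

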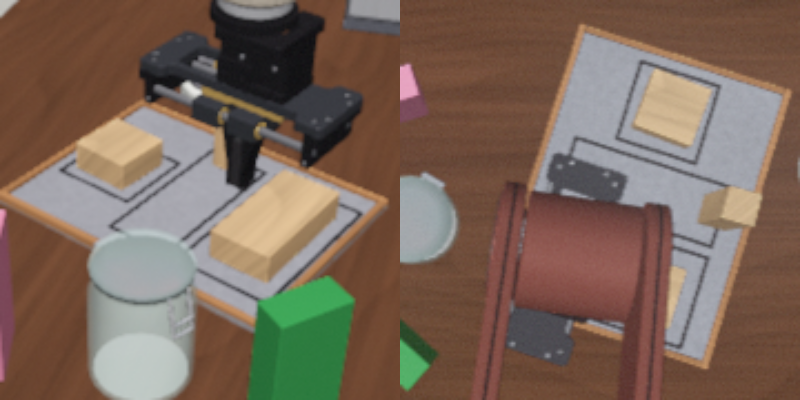

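The wide block lies flat within its outline. Lifting, then going over to the slim block's outer side.

```bash
python3 - <<'E'
from h import *
a=np.radians(17.0);u=np.array([np.sin(a),np.cos(a)])
plan([*(np.array([.5407,-.1767])-.0575*u),.2365],73)
E
```

```text
t 5.03 tcp [0.4832 0.0133 0.1336] heading 72.4 offset [-221.1  113.  -102.9] roll -0.011 tilt z [ 0.  0. -1.]
```

>>> {"method": "send_rows", "body": {"offset": [[0, 0, -40], [0, 0, -80], [0, 0, -103], [-35, 18, -103], [-70, 36, -103], [-105, 54, -103], [-140, 72, -103], [-175, 90, -103], [-205, 105, -103], [-221, 113, -103], [-221, 113, -103], [-221, 113, -103], [-221, 113, -103]], "roll": [0, 0, 0, -0.01, -0.01, -0.01, -0.01, -0.01, -0.01, -0.01, -0.01, -0.01, -0.01], "fingers": [1, 1, 1, 1, 1, 1, 1, 1, 1, 1, 1, 1, 1]}}

```text
time: 6.12
ee_pos: [0.5237, -0.2303, 0.2362]
tcp_rot: [-0.001, 0.804, 0.595, 0.0]
force: [0.2, -0.1, -0.2]
finger_gap: 0.009
```

```bash
python3 - <<'E'
from h import *
for n in('side','top'):
    d=grab(n,n+'5.png')
    P=cloud(d); m=np.zeros(P.shape[:2],bool)
    if n=='top': m[205:245,365:412]=1
    else: m[130:170,310:345]=1
    m&=(P[...,2]>.14)&(P[...,2]<.152); print(n,m.sum(),rect(P,m) if m.sum()>5 else '')
    if n=='top':
        m=np.zeros(P.shape[:2],bool); m[215:295,285:385]=1; m&=(P[...,2]>.036)&(P[...,2]<.046); print('unit',m.sum(),rect(P,m),np.median(P[m][:,2]))
cv2.imwrite('pics/crop5.png',np.hstack([cv2.resize(dict(np.load('pics/'+n+'.npz'))['pixels'][a:a+180,b:b+180],(400,400)) for n,a,b in(('side',80,220),('top',130,270))]))
a=np.radians(17.0);u=np.array([np.sin(a),np.cos(a)])
plan([*(np.array([.5407,-.1767])-.0575*u),.135],73)
E
```

```text
side 150 (array([ 540. , -175.9]), array([41.3, 36.2]), 74.9)
top 240 (array([ 540.7, -176.8]), array([35.4, 34.7]), 75.2)
unit 1535 (array([502.1, -81.8]), array([153.6, 159.3]), 73.0) 0.040241135664717875
t 6.22 tcp [ 0.5239 -0.23    0.2365] heading 73.0 offset [ -1.7   0.6 101.5] roll 0.0 tilt z [-0.     0.001 -1.   ]
```

View pics/crop5.png

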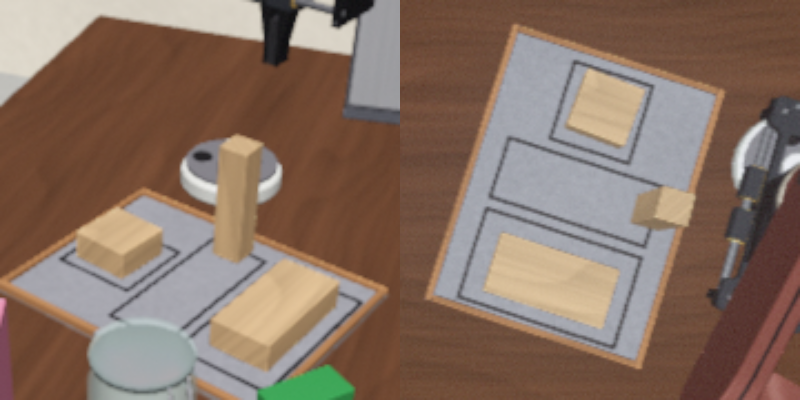

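The wide block sits clear inside its lines. The slim block stands about 2 degrees off square, so I'll push along its own normal (heading 75°).

```bash
python3 - <<'E'
from h import *
plan([.5258,-.2322,.135],75)
E
```

```text
t 6.22 tcp [ 0.5239 -0.23    0.2365] heading 73.0 offset [ -1.6   2.5 101.5] roll -0.035 tilt z [-0.     0.001 -1.   ]
```

>>> {"method": "send_rows", "body": {"offset": [[-2, 2, 35], [-2, 2, 70], [-2, 2, 95], [-2, 2, 101], [-2, 2, 101], [-2, 2, 101], [-2, 2, 101]], "roll": [-0.035, -0.035, -0.035, -0.035, -0.035, -0.035, -0.035], "fingers": [1, 1, 1, 1, 1, 1, 1]}}

```text
time: 6.8
ee_pos: [0.5267, -0.2345, 0.1381]
tcp_rot: [0.002, 0.794, 0.609, 0.001]
force: [-0.2, -0.4, 0.3]
finger_gap: 0.006
```

```bash
python3 - <<'E'
from h import *
d=grab('top','top6.png')
plan([.5407,-.1768,.134],75)
cv2.imwrite('pics/crop6.png',cv2.resize(d['pixels'][150:290,300:480],(720,560)))
E
```

```text
t 6.85 tcp [ 0.5267 -0.2347  0.1382] heading 75.0 offset [59.5 -1.6  4.1] roll -0.001 tilt z [ 0.004 -0.002 -1.   ]
```

View pics/crop6.png

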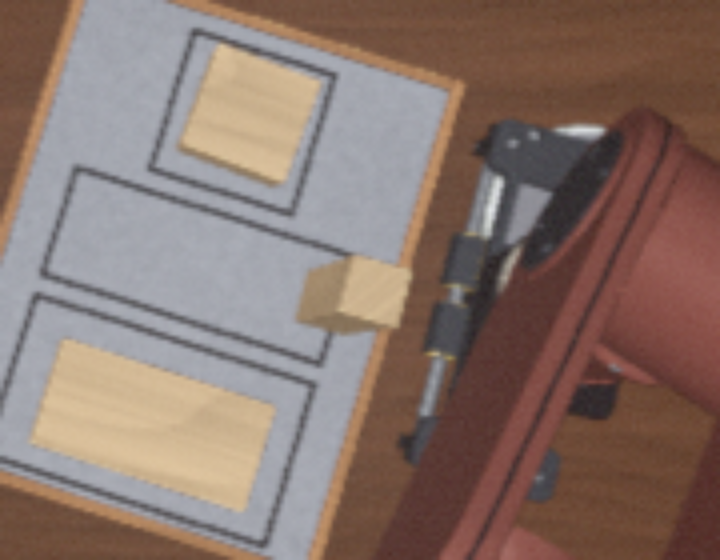

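>>> {"method": "send_rows", "body": {"offset": [[8, 0, 0], [16, 0, 0], [21, 0, 0], [24, 0, 0], [26, 0, 0], [28, 0, 0], [30, 0, 0], [32, 0, 0], [34, 0, 0], [36, 0, 0], [38, 0, 0], [40, 0, 0]], "roll": [0, 0, 0, 0, 0, 0, 0, 0, 0, 0, 0, 0], "fingers": [1, 1, 1, 1, 1, 1, 1, 1, 1, 1, 1, 1]}}

```text
time: 7.85
ee_pos: [0.5356, -0.1954, 0.1355]
tcp_rot: [-0.0, 0.794, 0.608, -0.0]
force: [-0.3, 1.1, 0.4]
finger_gap: 0.007
```

```bash
python3 - <<'E'
from h import *
for n in('side','top'):
    d=grab(n,n+'7.png')
cv2.imwrite('pics/crop7.png',np.hstack([cv2.resize(dict(np.load('pics/'+n+'.npz'))['pixels'][a:a+140,b:b+140],(400,400)) for n,a,b in(('side',80,250),('top',150,310))]))
plan([.5407,-.1768,.134],75)
E
```

```text
t 7.95 tcp [ 0.5356 -0.1952  0.1355] heading 74.9 offset [19.1  0.2  1.5] roll -0.001 tilt z [-0.  0. -1.]
```

View pics/crop7.png

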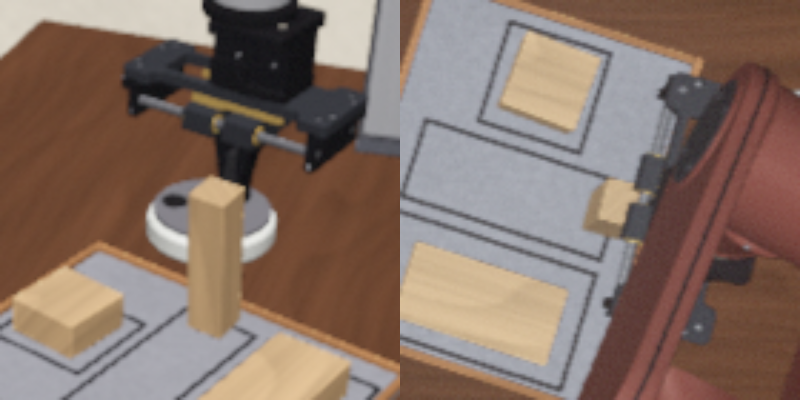

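The slim block has started to lean and the push is centred within 0.2 mm. Continuing.

>>> {"method": "send_rows", "body": {"offset": [[2, 0, 0], [4, 0, 0], [6, 0, 0], [8, 0, 0], [10, 0, 0], [12, 0, 0], [14, 0, 0], [16, 0, 0], [18, 0, 0], [20, 0, 0], [22, 0, 0], [24, 0, 0], [26, 0, 0], [28, 0, 0], [30, 0, 0], [30, 0, 0], [30, 0, 0], [30, 0, 0], [30, 0, 0]], "roll": [0, 0, 0, 0, 0, 0, 0, 0, 0, 0, 0, 0, 0, 0, 0, 0, 0, 0, 0], "fingers": [1, 1, 1, 1, 1, 1, 1, 1, 1, 1, 1, 1, 1, 1, 1, 1, 1, 1, 1]}}

```text
time: 9.53
ee_pos: [0.5433, -0.1666, 0.1355]
tcp_rot: [0.0, 0.794, 0.608, -0.0]
force: [-0.2, 0.5, -0.7]
finger_gap: 0.005
```

>>> {"method": "send_rows", "body": {"offset": [[0, 0, -40], [0, 0, -80], [0, 0, -100], [-40, 0, -100], [-80, 0, -100], [-120, 0, -100], [-120, 0, -100], [-120, 0, -100], [-120, 0, -100]], "roll": [0, 0, 0, 0, 0, 0, 0, 0, 0], "fingers": [1, 1, 1, 1, 1, 1, 1, 1, 1]}}

```text
time: 10.28
ee_pos: [0.512, -0.2823, 0.2353]
tcp_rot: [-0.0, 0.794, 0.608, 0.0]
force: [0.1, 1.5, 0.1]
finger_gap: 0.006
```

```bash
python3 - <<'E'
from h import *
d=grab('side','side8.png'); d=grab('top','top8.png'); P=cloud(d); im=d['pixels']; hsv=cv2.cvtColor(im,cv2.COLOR_BGR2HSV)
p,n,r=fit_tray(d); print('tray',p,n,r); c,s=np.cos(p[2]),np.sin(p[2]);M=np.array([[c,-s],[s,c]])
m=np.zeros(P.shape[:2],np.uint8); m[140:298,280:418]=1
m&=((P[...,2]>.032)&(P[...,2]<.048)&(hsv[...,1]>70)).astype(np.uint8)
n,l,st,cc=cv2.connectedComponentsWithStats(m)
for i in range(1,n):
    if st[i,4]<60: continue
    k=l==i; t,sz,a=rect(P,k); pts=cv2.boxPoints(((0,0),tuple(map(float,sz)),float(a)))/1000+t/1000
    print(cc[i].round(),'z',np.median(P[k][:,2]).round(4),sz,a,'corners tray',((pts-p[:2])@M*1000).round(0).tolist(),'c',((t/1000-p[:2])@M*1000).round(1))
for nme,(u0,u1,v0,v1),zr in [('can',(215,275,200,260),(.12,.15)),('dial',(415,475,175,235),(.01,.07))]:
    m=np.zeros(P.shape[:2],bool); m[v0:v1,u0:u1]=1; m&=(P[...,2]>zr[0])&(P[...,2]<zr[1]); print(nme,rect(P,m))
st=status.observe();print(st['time'],st['ee_pos'],st['force'])
cv2.imwrite('pics/crop8.png',np.hstack([cv2.resize(dict(np.load('pics/'+n+'.npz'))['pixels'][a:a+180,b:b+180],(400,400)) for n,a,b in(('side',110,220),('top',130,270))]))
E
```

```text
tray [ 0.52171381 -0.08014444 -0.30176134] 319 0.0006431961808354217
[362. 178.] z 0.0404 [67.8 68.3] 69.4 corners tray [[107.0, -31.0], [175.0, -35.0], [179.0, 32.0], [111.0, 36.0]] c [143.3   0.6]
[349. 215.] z 0.0402 [137.   33.2] 74.9 corners tray [[28.0, -65.0], [62.0, -64.0], [56.0, 73.0], [23.0, 72.0]] c [42.4  4. ]
[338. 256.] z 0.0404 [137.7  67.4] 73.3 corners tray [[-96.0, -69.0], [-29.0, -68.0], [-30.0, 70.0], [-98.0, 69.0]] c [-63.1   0.6]
can (array([523.4, 166.4]), array([90.7, 90.7]), 12.9)
dial (array([ 596. , -332.8]), array([114.1, 121.2]), 36.5)
10.3833 [ 0.51241201 -0.28136661  0.23537845] [-0.33432679 -0.40477845  1.43770279]
```

View pics/crop8.png

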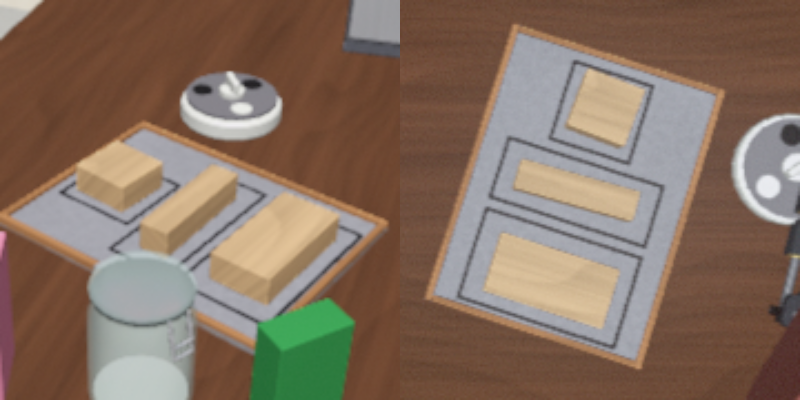

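Both blocks lie flat inside their outlines. The dial's measurement is off only because the arm partly hides it. The gripper is clear, so I'm handing in.

```bash
python3 - <<'E'
from h import *
print(job.hand_in())
E
```

```text
the job is handed in; nothing more can be done
None
```

I pushed both standing blocks over with the closed fingertips, high up and slowly (tips about 120 mm up), lifted the gripper clear and handed in at about 10.4 s.

Last checks, from the top camera and in each outline's own axes:

| Block | Across from centre | Ends along (limit ±96 mm) | Top face height | Angle off the tray's axis |
|---|---|---|---|---|
| Wide | −3 mm | about −69 to +70 mm | 40 mm (lying flat) | about 0.6° |
| Slim | about −2 mm at its centre, within 5 mm at the ends | about −65 to +73 mm | 40 mm (lying flat) | about 2° |

- **Square block and canister:** both are unmoved to within about 1.5 mm.
- **Puzzle dial:** the last fit was about 7 mm off its first reading, because the arm covered part of it. The picture shows it in place and nothing touched it, but I did not re-measure it with a clear view.
- **Forces:** no wrist reading at the end of a move was above about 1.5 N, but contact force was not read during the pushes.

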